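Pack a paraffin block and snap the gasketed transport case shut

ROBOT

A 6-joint arm with a two-finger parallel gripper is mounted at the origin on a cart in front of the work surface, level with it; the furniture and walls round the work are solid. World frame = base frame: x ahead of the robot, y to its left, z up, the work surface at z = 0. Lengths are in m, angles in rad, forces in N, time in s.
With the tool pointing down it reaches from about 0.325 to 0.775 m from the base axis. Payload 5.5 kg.
Tool frame: the origin (TCP) lies at the very end of the fingers, on their centre line; the grasp point (between the pads) lies robot.pinch_z behind it (robot.pinch_z is the distance from the TCP to the grasp point, in m); z points along the fingers, y is the line along which they close (so a half turn about z gives the same grasp; the last joint's range is limited). The gripper opens to 88 mm and grips with 3 to 60 N. Pads are 20 mm wide; open, the fingers measure 115 mm over their backs; the gripper's body (75 mm by 178 mm) begins 61 mm behind the grasp point.
Start: joints at [-1.222, 0.091, 1.231, -0, 1.82, -0.057], TCP at [0.237, -0.551, 0.199] pointing down, gripper open.
Joint ranges: [-2.87, 2.87], [-0.86, 2.18], [0.17, 2.46], [-1.51, 4.65], [0.06, 2.69], [-2.65, 2.65]. Speed limits (rad/s): [2.57, 2.57, 3.01, 3.14, 3.14, 3.14].

INTERFACE

Orientations are given as a unit quaternion [x, y, z, w].
In Python, from bench import robot gives the robot as it stands.
- The arm moves only by the tool send_rows, never from a script. Its argument "targets" is a list of rows, each a list of 6 numbers: the shift along the world's x, y, z in mm, then the turn, a rotation vector about the world's x, y, z in units of 5 degrees (1.0 is 5 degrees). A call has 1 to 12 rows; each row is the pose to reach, as a shift and turn from the pose commanded when the call began; what a row does not reach only later rows make up. A row lasts 1/8 s, in which the tool goes at most 62.5 mm and 10.7 degrees, less where a joint would pass 70% of its speed; a pose out of reach is approached as far as the arm can. A call with a gripper value outside its range is refused whole. "fingers" is the closure in counts, from 0 (fully open) to 255 (shut), set as the call begins (left out, the last holds). The fingers move at their own pace and stop on an object; "newtons" is the grip in N (left out, the last holds). Time passes only in rows, so rows that repeat a pose let the fingers close. It gives the time, the measured TCP pose, the force, the opening and the grip force at its end, in the units of the state.
- robot.get_state(): the state, without advancing time (a new reading comes with each control period).
- robot.camera(name): name is "side" or "top" or "wrist"; returns a dict with "img" (384x512x3 uint8, red, green, blue), "depth" (384x512 float32, m along the optical axis (not along the pixel's ray), 0 where there is no reading), "fx", "fy", "cx", "cy" (pixels), "R" (3x3) and "t" (3): a world point X has camera coordinates R X + t. Camera axes: x right, y down, z forward; pixel columns grow to the right and rows downward; lengths in m; the calibration is good to about 2 mm. A picture is of the moment at which its call begins.
- robot.sign_off(): hands the job in; it is judged then, once.
Trained networks look in a picture, given as the dict that the camera call returned (one of the last four; its "shot" number tells which), for a name from the list of things; names that differ only in an ending like _2 or _b are one class to them, and where a whole thing is asked for, a point or a joint stands for the part that bears it (a point fixed in the world has none). Each returns a list of dicts, best first, with "conf" (0 to 1); they miss things now and then, are a little off and sometimes report something else, mostly with a low value. They report only what shows in the picture. A call takes as long as a camera call. They do not tell look-alikes from the thing itself.
- robot.look_for(picture, thing): "position" ([x, y, z] in m, in world coordinates, good to about 4 mm: the middle of the surface that is visible of it).
- robot.spot_point(picture, thing): "position" ([x, y, z] in m, in world coordinates, good to about 4 mm: a listed point, or the origin of a listed thing).
The state is a dict: "t": time; "joint_positions": joint angles; "dq": joint speeds; "effort": joint torques, N m; "ee_pos": TCP position; "ee_rot": TCP orientation; "contact_force": force on the tool from outside, world axes, zero at the start; "ft_torque": the same for the moment, N m; "gripper_width": finger opening in m; "grasp_force": force on a finger pad.
Only numpy, scipy, OpenCV 4.12 (cv2) and the standard library are available. Lean on these libraries where they do the work, as an engineer would, in place of code of your own. Each camera call takes 0.05 s, during which the arm holds its last target. There are 200 camera calls.

TASK

Pack the loose paraffin block that lies on the right of the bench into the one empty holder of the transport case on the left, paraffin side up and sitting fully down in the holder. Then swing the lid shut and press on its thumb pad against the gasket until the front catch has snapped over the lip and keeps the lid down by itself. The case is brittle: at no time push on it or its lid with more than 20 N; leave the two packed blocks in their holders and everything else on the bench where it is.

Things in the scene. Friction and masses are not known exactly. Their poses are not given: they have to be found in the camera images.
- block: The loose paraffin block to pack, on the bench right of the microtome: a tissue cassette 40 (its x) by 28 (y) by 6 mm with a white paraffin block 38 x 28 mm on top, 15 mm high over all, about 20 g. Origin: centre of its underside; z up. Grasp it across the 28 mm. The microtome between it and the case is up to 270 mm high (200 mm at its front): carry the block above or round it.
- case: Plain grey transport case, fixed on the left of the bench: a shallow tub 116 mm (its x) by 176 mm (y), rim 34 mm above the bench, black deck inside at 31 mm. Origin: centre of its underside, on the bench; x points from the catch (front, -x, roughly to the robot) to the hinge (back, +x); z up. Brittle: no part of it, lid and catch included, may be pushed with more than 20 N.
- lid (a joint): Lid angle in rad: 0 about shut, grows as it opens, 1.57 upright; starts at 1.5 to 1.7. The stiff hinge (0.08 N m) lets it stay where left. Pressed on the pad it meets the catch's slope at 0.04 to 0.13 rad (2 to 5 N) and the gasket at 0.066. Caught, it rests between -0.045 and 0.044; let go uncaught, it stays or rises above 0.055. Grey frame 22 mm deep with clear window, 118 mm long, 176 wide.
- lid_hinge (a point): Middle of the hinge line, at the case's x = +60 mm, 36 mm above the bench. Its axes turn with the lid; at angle 0 they are the case's. The lid's outer face is 22 mm from this line.
- lid_press (a point): Centre of the thumb pad on the lid's outer face: a low ribbed rectangle 28 x 50 mm at the middle of its front edge, 102 mm from the hinge line, 24 mm above it with the lid shut (60 mm above the bench). Pressed, it moves 0.24 mm to the front per mm down; the force grows with depth until the hook snaps over at 3 to 14 N; under 1 mm further the lip meets a hard seat and the force shoots up.
- holder_free: The empty one of three alike white holders on the deck, 50 mm apart along the case's y (which place is empty varies). Outside 38 (x) by 49 mm (y), 9 mm high; floor 3 mm thick; pocket 32 (x) by 44 mm (y), 6 mm deep; long edges open over the middle 30 mm for the fingers. Origin: centre of its underside, 31 mm above the bench; axes as the case's. The block's 40 mm length goes along y, either way.
- holder_a: A holder like the empty one, in which packed_a sits.
- holder_b: A holder like the empty one, in which packed_b sits.
- packed_a: A paraffin block like the loose one, already in holder_a (underside 3 mm above the holder's underside); must stay there.
- packed_b: A paraffin block like the loose one, already in holder_b; must stay there.
- flat_cassette: A closed flat tissue cassette 28 x 40 x 6 mm without paraffin block on top, lying on the bench near the loose block (the two may stand in each other's place). Not to be packed; leave it. Origin: centre of its underside.
- dropper: A brown dropper bottle, 33 mm across, 90 mm high, standing behind the case. Leave it. Origin: centre of its underside.
- petri: A flat glass petri dish, 68 mm across, 12 mm high, at the near right of the bench. Leave it. Origin: centre of its underside.
- tape: A roll of beige tape, 53 mm across, 18 mm high, lying left of the case near the bench edge. Leave it. Origin: centre of its underside.
- case_catch (a point): Nominal place of the steel catch at the middle of the case's front (case x -63, z 42 mm): a sprung upright hook 24 mm wide, head up to 56 mm high, standing 2 to 20 mm in front of the tub. Its sloping head gives way outwards as the lid's lip is pushed past, then snaps over it. Screwed on through slotted holes: its true height is up to 5 mm off this point either way, to be found by feel.
- case_gasket (a point): Top of the free gasket at the middle of the front edge (case x -49.5, z 43 mm): a black springy strip 5 mm wide that runs round the mouth just inside the rim, 104 x 162 mm over all, and sinks up to 13 mm under the lid.
Mind the look-alikes: they are no part of the job. What is shaped like the packed_b but black is not meant. What is shaped like the packed_a but orange is not meant.

How it is judged:
On the way, in this order (a step that is already met when the one before it is completed fails the run):
1. the loose block sits fully down in the empty holder, paraffin up, and has been let go (x of block in the frame of holder_free between -0.004 and 0.004 m and y of block in the frame of holder_free between -0.004 and 0.004 m and z of block in the frame of holder_free between 0 and 0.0055 m and angle between block's own z axis and vertical below 0.1 rad and contact force between the fingers and block below 0.05 N), for 0.2 s.
2. the lid has been pressed down past the catch (value of joint lid below 0.05 rad), for 0.05 s.
At the end, for the whole second after the job is handed in: The catch alone holds the lid down (lid angle under 0.05 rad, still); the block sits flat in the formerly empty holder (within 4 mm of its centre, underside under 2.5 mm off its floor, tilt under 0.1 rad) and the two packed blocks sit likewise in theirs (value of joint lid below 0.05 rad and velocity of joint lid between -0.02 and 0.02 rad/s and x of block in the frame of holder_free between -0.004 and 0.004 m and y of block in the frame of holder_free between -0.004 and 0.004 m and z of block in the frame of holder_free between 0 and 0.0055 m and angle between each of block, packed_a, packed_b's own z axis and vertical below 0.1 rad and x of packed_a in the frame of holder_a between -0.004 and 0.004 m and y of packed_a in the frame of holder_a between -0.004 and 0.004 m and z of packed_a in the frame of holder_a between 0 and 0.0055 m and x of packed_b in the frame of holder_b between -0.004 and 0.004 m and y of packed_b in the frame of holder_b between -0.004 and 0.004 m and z of packed_b in the frame of holder_b between 0 and 0.0055 m); the robot touches nothing.
It fails at once if the case or its lid is pushed with more than 20 N (contact force between any of the arm, the fingers and case above 20 N).
It fails at once if a packed block is taken or knocked out of its holder (distance between packed_a and holder_a above 0.015 m or distance between packed_b and holder_b above 0.015 m).
It fails at once if another thing on the bench is moved by more than 3 cm or knocked over (distance of any of flat_cassette, dropper, petri, tape from where it was at the start of the episode above 0.03 m or angle between dropper's own z axis and vertical above 0.4 rad).
It also fails if it takes over 64 s, if anything falls off the work surface, if the arm or the gripper's body presses on something with over 40 N, if the wrist force passes 120 N, or if a joint passes its speed limit or range.

## Working session

There is one attempt and no reset: what is moved stays moved. The work goes in short steps, Python scripts to look and compute and a tool call to move; the robot and the scene stay as the last step left them, time stands still between calls to the robot, and variables do not carry over. Pictures are saved under pics/ and viewed, at most 10 in all, crops included, and the job is handed in when it is done.

Besides the shell and the picture viewer there is one more tool, called in YAML: its name, and indented under it one key for each argument. send_rows: Moves the arm, as the interface text tells. Its arguments: {"type":"object","properties":{"targets":{"type":"array","items":{"type":"array","items":{"type":"number"}}},"fingers":{"type":"number"},"newtons":{"type":"number"}},"required":["targets"]}

```bash
ls; mkdir -p pics
cat > h.py <<'E'
from bench import robot
import numpy as np, cv2
def save(p,n,crop=None,s=1):
    im=p["img"][:,:,::-1]
    if crop: a,b,c,d=crop; im=im[b:d,a:c]
    cv2.imwrite("pics/"+n,cv2.resize(im,None,fx=s,fy=s,interpolation=cv2.INTER_CUBIC))
def xyz(p):
    d=p["depth"]; v,u=np.mgrid[:d.shape[0],:d.shape[1]]
    c=np.stack([(u-p["cx"])/p["fx"]*d,(v-p["cy"])/p["fy"]*d,d],-1)
    return (c-p["t"])@p["R"]
E
python3 - <<'E'
from h import *
s=robot.get_state(); print(s, robot.pinch_z)
P={n:robot.camera(n) for n in("top","side")}
for n,p in P.items():
    print(n,-p["R"].T@p["t"])
    for k in ["block","case","holder_free","packed_a","flat_cassette","lid_hinge","lid_press","case_catch","dropper","petri","tape"]:
        print(k,[(np.round(r["position"],3).tolist(),round(r["conf"],2)) for r in robot.spot_point(p,k)][:5])
im=np.hstack([P["top"]["img"],P["side"]["img"]])[:,:,::-1]
im=np.vstack([P["top"]["img"],P["side"]["img"]])[:,:,::-1]
cv2.imwrite("pics/a.png",cv2.resize(P["top"]["img"][:,:,::-1],(800,600)))
cv2.imwrite("pics/b.png",cv2.resize(P["side"]["img"][:,:,::-1],(800,600)))
E
```

```text
pics
{'t': 0.0, 'joint_positions': array([-1.22171278e+00,  9.18117855e-02,  1.23191067e+00,  1.52086918e-05,
        1.81982083e+00, -5.67457119e-02]), 'dq': array([-0.00179213,  0.00163165,  0.00010424, -0.00151506,  0.00096031,
        0.00064631]), 'effort': array([ 1.90330552e-04, -4.46449363e+01, -4.06447291e+01,  6.99374755e-02,
        2.93508300e-02, -1.57960812e-04]), 'ee_pos': array([ 0.23672213, -0.55093231,  0.19772114]), 'ee_rot': array([ 9.79482527e-01,  2.01526744e-01, -1.34760597e-04, -9.65987933e-04]), 'contact_force': array([-0.22870166,  0.27975421,  0.4742119 ]), 'ft_torque': array([0.00276254, 0.01151064, 0.03445436]), 'grasp_force': 0.0, 'gripper_width': 0.08777877227990984} 0.0187
top [0.20691272 0.058013   1.56457649]
block [([0.449, -0.267, -0.005], 0.62)]
case [([0.493, 0.292, -0.002], 0.9), ([0.686, 0.188, 0.002], 0.62)]
holder_free [([0.485, 0.243, 0.032], 0.68), ([0.449, 0.297, 0.044], 0.68), ([0.494, 0.29, -0.002], 0.41)]
packed_a [([0.484, 0.448, -0.0], 0.69), ([0.498, 0.34, 0.036], 0.6), ([0.492, 0.29, 0.034], 0.59), ([0.361, 0.197, 0.002], 0.57), ([0
[... 440 characters left out ...]
 0.294, 0.004], 0.67), ([0.69, 0.186, -0.001], 0.56), ([0.492, 0.288, 0.029], 0.49)]
holder_free [([0.488, 0.242, 0.032], 0.49)]
packed_a [([0.555, 0.285, 0.038], 0.75), ([0.492, 0.291, 0.033], 0.72), ([0.364, 0.2, 0.001], 0.63), ([0.497, 0.339, 0.038], 0.57), ([0.49, 0.448, 0.001], 0.56)]
flat_cassette [([0.505, 0.342, 0.027], 0.57), ([0.444, 0.297, 0.043], 0.33)]
lid_hinge [([0.553, 0.283, 0.037], 0.7)]
lid_press [([0.584, 0.28, 0.14], 0.8)]
case_catch [([0.432, 0.296, 0.042], 0.62)]
dropper [([0.686, 0.186, 0.003], 0.6), ([0.496, 0.291, 0.003], 0.19)]
petri [([0.497, 0.343, 0.031], 0.69), ([0.378, -0.396, -0.001], 0.46)]
tape [([0.379, 0.465, -0.001], 0.65), ([0.446, 0.297, 0.041], 0.36)]
```

View pics/a.png

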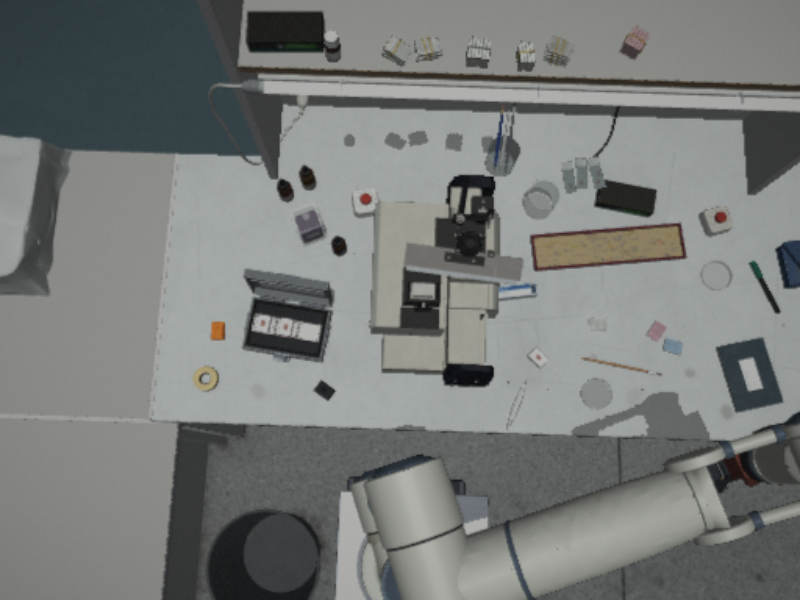

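View pics/b.png

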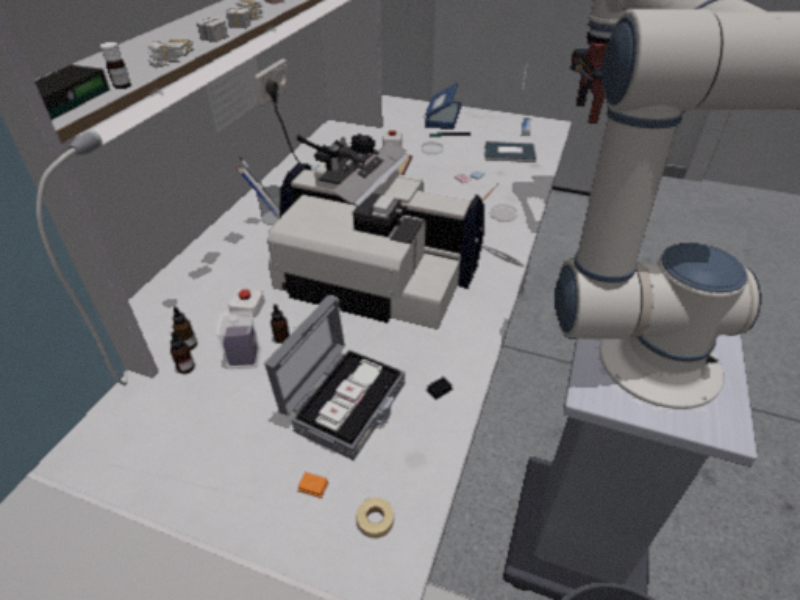

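The top view shows the case at (287,315), with its free place at the right end (308,325). The white-and-red block is at (538,357). The paler flat thing at (597,324) is the flat cassette. The black piece at (325,390) and the orange one at (217,331) are look-alikes of the wrong colour. I'll go above the block for a closer look.

send_rows:
  targets:
    - [30, 40, 10, 0, 0, 0]
    - [65, 85, 20, 0, 0, 0]
    - [100, 130, 30, 0, 0, 0]
    - [135, 175, 40, 0, 0, 0]
    - [165, 215, 45, 0, 0, 0]
    - [190, 250, 50, 0, 0, 0]
    - [190, 250, 50, 0, 0, 0]
    - [190, 250, 50, 0, 0, 0]

```text
t: 2.2
ee_pos: [0.4266, -0.3016, 0.2487]
ee_rot: [0.979, 0.202, -0.0, 0.0]
contact_force: [-0.1, -0.3, -0.0]
gripper_width: 0.0872
grasp_force: 0.0
```

Run:
```python
from h import *
s=robot.get_state(); print(s["t"],s["ee_pos"],s["ee_rot"],s["contact_force"])
p=robot.camera("wrist"); print(-p["R"].T@p["t"]); print(p["R"])
for k in ["block","flat_cassette"]: print(k,[(np.round(r["position"],3).tolist(),round(r["conf"],2)) for r in robot.spot_point(p,k)][:5])
np.save("w1.npy",xyz(p)); save(p,"c.png",None,1.5)
```

```text
2.2 [ 0.42658162 -0.30164499  0.24872772] [ 9.79469838e-01  2.01590580e-01 -2.33555748e-04  1.43896064e-04] [-0.1007134  -0.27867867 -0.02444433]
[ 0.49328882 -0.2731092   0.43402801]
[[ 0.39526885 -0.91856447  0.00135899]
 [-0.88618138 -0.38094383  0.26375056]
 [-0.2417542  -0.10545669 -0.96458996]]
block [([0.451, -0.27, 0.002], 0.85)]
flat_cassette []
```

View pics/c.png

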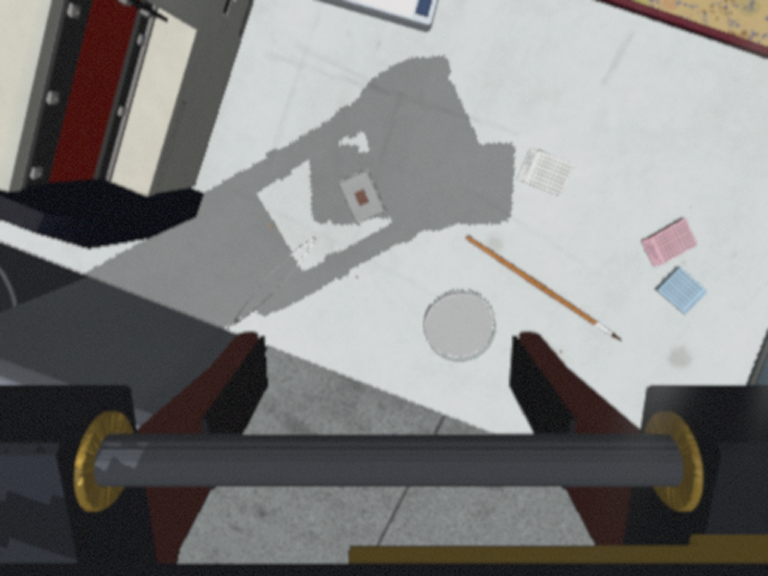

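The wrist view confirms it: the white block with the reddish tissue spot is at (361,196), with the microtome wheel to its left. The flat ribbed cassette at (545,170) has no paraffin, so it is left alone. Next I get the block's shape from depth.

```bash
cat >> h.py <<'E'
def rect(X,c,zlo,zhi,r=0.035):
    m=(X[...,2]>zlo)&(X[...,2]<zhi)&(np.hypot(X[...,0]-c[0],X[...,1]-c[1])<r)
    P=X[m]; 
    (cx,cy),(w,h),a=cv2.minAreaRect((P[:,:2]*1000).astype(np.float32))
    if w<h: w,h,a=h,w,a+90
    return dict(n=len(P),c=(round(cx,1),round(cy,1)),size=(round(w,1),round(h,1)),long_deg=round(a,1),z=np.round(np.percentile(P[:,2],[10,50,90])*1000,1),med=np.round(np.median(P,0)*1000,1))
E
python3 - <<'E'
from h import *
X=np.load("w1.npy")
print(rect(X,(.451,-.27),.010,.03),rect(X,(.451,-.27),.006,.03))
b=np.abs(X[...,2])<.006; print("bench",np.median(X[...,2][b]))
T=xyz(robot.camera("top")); 
print(rect(T,(.451,-.27),.009,.03))
for c in [(.48,.242),(.49,.29),(.498,.34)]:
  print(rect(T,c,.030,.06,.03))
# microtome envelope: max z over y bins
m=(T[...,0]>.25)&(T[...,0]<.75)
for y in np.arange(-.25,.22,.04):
  for x0,x1 in [(.3,.4),(.4,.5),(.5,.6),(.6,.75)]:
    k=(abs(T[...,1]-y)<.02)&(T[...,0]>x0)&(T[...,0]<x1)&(T[...,2]<.5); print(round(y,2),x0,np.round(np.percentile(T[...,2][k],99),3) if k.any() else None,end=' | ')
  print()
E
```

```text
{'n': 629, 'c': (451.1, -266.7), 'size': (38.0, 27.1), 'long_deg': 46.6, 'z': array([13. , 14.1, 15.3]), 'med': array([ 451.7, -266.6,   14.1])} {'n': 646, 'c': (451.7, -266.7), 'size': (38.8, 27.6), 'long_deg': 47.3, 'z': array([12.8, 14.1, 15.3]), 'med': array([ 451.9, -266.5,   14.1])}
bench -0.00016554931264767123
{'n': 78, 'c': (455.9, -270.4), 'size': (44.8, 36.1), 'long_deg': 135.8, 'z': array([10. , 12.6, 17.9]), 'med': array([ 451. , -264.9,   12.6])}
{'n': 170, 'c': (480.6, 241.8), 'size': (56.1, 55.3), 'long_deg': 1.8, 'z': array([30.8, 33.6, 39.6]), 'med': array([480.2, 241. ,  33.6])}
{'n': 194, 'c': (488.4, 290.2), 'size': (58.1, 54.1), 'long_deg': 80.9, 'z': array([31.3, 40.9, 49.7]), 'med': array([489.7, 289. ,  40.9])}
{'n': 196, 'c': (497.8, 340.1), 'size': (57.5, 55.7), 'long_deg': 94.0, 'z': array([32.7, 41.2, 50.4]), 'med': array([497.7, 338.4,  41.2])}
-0.25 0.3 0.431 | -0.25 0.4 0.495 | -0.25 0.5 0.022 | -0.25 0.6 0.022 | 
-0.21 0.3 0.393 | -0.21 0.4 0.396 | -0.21 0.5 0.024 | -0.21 0.6 0.023 | 
-0.17 0.3 0.005 | -0.17 0.4 0.007 | -0.17 0.5 0.256 | -0.17 0.6 0.259 | 
-0.13 0.3 0.202 | -0.13 0.4 0.202 | -0.13 0.5 0.255 | -0.13 0.6 0.273 | 
-0.09 0.3 0.204 | -0.09 0.4 0.204 | -0.09 0.5 0.303 | -0.09 0.6 0.31 | 
-0.05 0.3 0.188 | -0.05 0.4 0.204 | -0.05 0.5 0.256 | -0.05 0.6 0.308 | 
-0.01 0.3 0.007 | -0.01 0.4 0.188 | -0.01 0.5 0.248 | -0.01 0.6 0.258 | 
0.03 0.3 0.007 | 0.03 0.4 0.188 | 0.03 0.5 0.246 | 0.03 0.6 0.256 | 
0.07 0.3 0.007 | 0.07 0.4 0.184 | 0.07 0.5 0.185 | 0.07 0.6 0.184 | 
0.11 0.3 0.006 | 0.11 0.4 0.179 | 0.11 0.5 0.182 | 0.11 0.6 0.181 | 
0.15 0.3 0.006 | 0.15 0.4 0.005 | 0.15 0.5 0.006 | 0.15 0.6 0.007 | 
0.19 0.3 0.018 | 0.19 0.4 0.037 | 0.19 0.5 0.154 | 0.19 0.6 0.083 |
```

send_rows:
  targets:
    - [8, 10, -30, 0, 0, 1.5]
    - [16, 22, -70, 0, 0, 3]
    - [25, 35, -110, 0, 0, 4.75]
    - [25, 35, -145, 0, 0, 4.75]
    - [25, 35, -145, 0, 0, 4.75]
    - [25, 35, -145, 0, 0, 4.75]

```text
t: 3.15
ee_pos: [0.4521, -0.2672, 0.1055]
ee_rot: [0.917, 0.398, 0.0, 0.001]
contact_force: [0.2, 0.9, 0.4]
gripper_width: 0.0878
grasp_force: 0.0
```

Run:
```python
from h import *
s=robot.get_state(); print(s["t"],s["ee_pos"],s["ee_rot"],s["contact_force"])
p=robot.camera("wrist"); X=xyz(p); print(rect(X,(.451,-.267),.010,.025),rect(X,(.451,-.267),.005,.025))
b=np.abs(X[...,2])<.006; print("bench",np.median(X[...,2][b]))
save(p,"d.png")
```

```text
3.15 [ 0.45207294 -0.26719235  0.10547575] [9.17296028e-01 3.98204930e-01 4.62903329e-04 7.85615268e-04] [0.21962343 0.9260576  0.37150994]
{'n': 1268, 'c': (451.8, -266.6), 'size': (37.9, 26.5), 'long_deg': 46.3, 'z': array([13.1, 14.1, 15.1]), 'med': array([ 452.2, -265.9,   14.1])} {'n': 1341, 'c': (452.0, -266.0), 'size': (39.1, 27.8), 'long_deg': 47.6, 'z': array([12.8, 14. , 15. ]), 'med': array([ 452.8, -265.4,   14. ])}
bench -0.0002575121640767187
```

View pics/d.png

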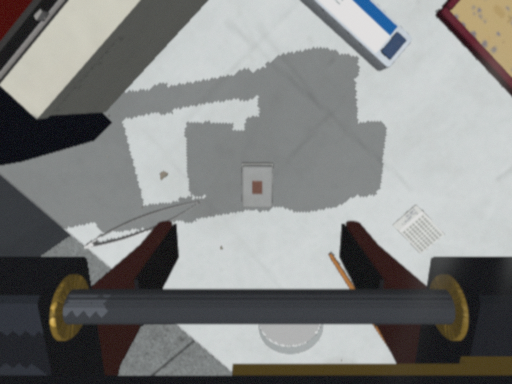

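The block at (257,187) sits square between the fingers, so I descend and grip it.

send_rows:
  targets:
    - [0, 1, -40, 0, 0, 0]
    - [0, 1, -75, 0, 0, 0]
    - [0, 1, -92, 0, 0, 0]
    - [0, 1, -99, 0, 0, 0]
    - [0, 1, -99, 0, 0, 0]

```text
t: 3.82
ee_pos: [0.4524, -0.2658, 0.006]
ee_rot: [0.917, 0.399, 0.0, 0.001]
contact_force: [0.3, -0.6, -0.2]
gripper_width: 0.0881
grasp_force: 0.0
```

send_rows:
  targets:
    - [0, 0, 0, 0, 0, 0]
    - [0, 0, 0, 0, 0, 0]
    - [0, 0, 0, 0, 0, 0]
    - [0, 0, 0, 0, 0, 0]
    - [0, 0, 0, 0, 0, 0]
    - [0, 0, 0, 0, 0, 0]
  fingers: 255
  newtons: 12

```text
t: 4.58
ee_pos: [0.4518, -0.2653, 0.0048]
ee_rot: [0.917, 0.399, -0.0, -0.0]
contact_force: [-0.2, 0.4, 1.0]
gripper_width: 0.0315
grasp_force: 0.0
```

send_rows:
  targets:
    - [0, 0, 0, 0, 0, 0]
    - [0, 0, 0, 0, 0, 0]
    - [0, 0, 0, 0, 0, 0]

```text
t: 4.95
ee_pos: [0.4518, -0.2653, 0.0048]
ee_rot: [0.917, 0.399, -0.0, -0.0]
contact_force: [0.7, -0.0, -0.4]
gripper_width: 0.0016
grasp_force: 0.0
```

send_rows:
  targets:
    - [0, 0, 30, 0, 0, 0]
    - [0, 0, 90, 0, 0, 0]
    - [0, 0, 150, 0, 0, 0]
    - [0, 0, 210, 0, 0, 0]
    - [0, 0, 270, 0, 0, 0]
    - [0, 0, 325, 0, 0, 0]
    - [0, 0, 325, 0, 0, 0]

```text
t: 5.82
ee_pos: [0.4527, -0.2658, 0.3357]
ee_rot: [0.917, 0.399, 0.003, 0.004]
contact_force: [-0.1, -0.3, 0.0]
gripper_width: 0.0006
grasp_force: 0.0
```

The fingers closed on nothing, so I look at what happened.

Run:
```python
from h import *
p=robot.camera("wrist"); X=xyz(p)
print([(np.round(r["position"],3).tolist(),round(r["conf"],2)) for r in robot.spot_point(p,"block")])
try: print(rect(X,(.451,-.267),.007,.025,.06))
except Exception as e: print(e)
save(p,"e.png",(50,0,450,300),2)
```

```text
[([0.45, -0.266, 0.003], 0.58)]
{'n': 407, 'c': (451.7, -266.7), 'size': (37.3, 25.4), 'long_deg': 47.0, 'z': array([13. , 14.3, 15.5]), 'med': array([ 451.6, -266.8,   14.3])}
```

View pics/e.png

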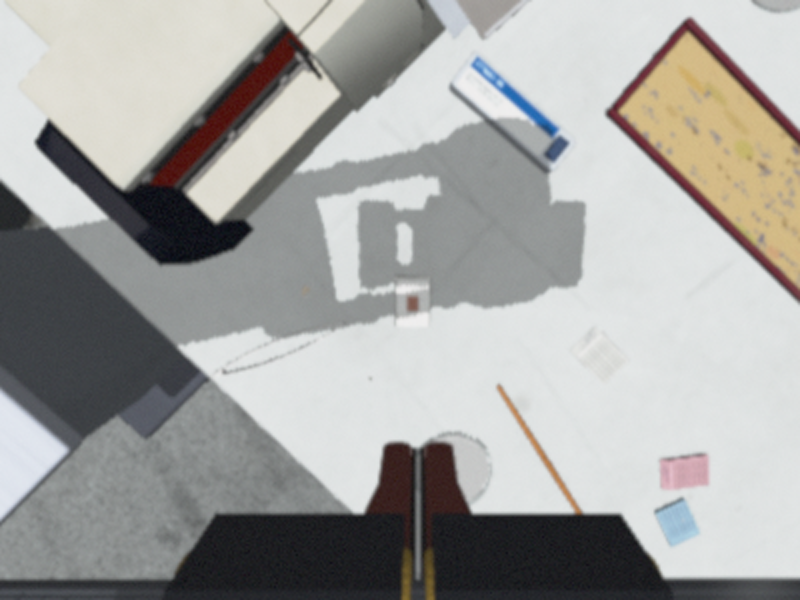

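Run:
```python
from h import *
p=robot.camera("wrist"); X=xyz(p); s=robot.get_state(); e=s["ee_pos"]; print(e,s["gripper_width"])
c=p["R"]@e+p["t"]; print("tcp px",p["fx"]*c[0]/c[2]+p["cx"],p["fy"]*c[1]/c[2]+p["cy"],c[2])
for v in range(215,262,4): print(v,[np.round(X[v,u],3).tolist() for u in (250,265)],p["depth"][v,250])
```

```text
[ 0.45178145 -0.26527752  0.3282586 ] 0.0005142632358522621
tcp px 257.059872276591 224.54154030615373 0.19926448112718315
215 [[0.367, -0.337, -0.0], [0.386, -0.354, 0.002]] 0.5453013
219 [[0.362, -0.342, -0.001], [0.502, -0.213, 0.515]] 0.5477708
223 [[0.457, -0.254, 0.357], [0.463, -0.259, 0.357]] 0.16839963
227 [[0.457, -0.254, 0.362], [0.463, -0.26, 0.362]] 0.16328545
231 [[0.457, -0.254, 0.367], [0.463, -0.26, 0.367]] 0.15844439
235 [[0.457, -0.255, 0.371], [0.462, -0.26, 0.371]] 0.15559547
239 [[0.457, -0.255, 0.376], [0.463, -0.259, 0.378]] 0.14968309
243 [[0.457, -0.255, 0.381], [0.462, -0.26, 0.381]] 0.14561264
247 [[0.458, -0.254, 0.386], [0.462, -0.259, 0.385]] 0.14014883
251 [[0.457, -0.255, 0.389], [0.462, -0.259, 0.39]] 0.13801506
255 [[0.458, -0.255, 0.394], [0.462, -0.259, 0.393]] 0.13315706
259 [[0.474, -0.24, 0.439], [0.462, -0.259, 0.397]] 0.083236195
```

Depth shows the finger ends about 27 mm above the reported TCP, which explains closing over the block. I go down again and feel for the bench in small steps.

send_rows:
  targets:
    - [0, -1, -60, 0, 0, 0]
    - [0, -1, -120, 0, 0, 0]
    - [0, -1, -180, 0, 0, 0]
    - [0, -1, -240, 0, 0, 0]
    - [0, -1, -290, 0, 0, 0]
    - [0, -1, -315, 0, 0, 0]
    - [0, -1, -323, 0, 0, 0]
    - [0, -1, -323, 0, 0, 0]
  fingers: 0

```text
t: 6.98
ee_pos: [0.4512, -0.2659, 0.006]
ee_rot: [0.917, 0.399, -0.0, -0.001]
contact_force: [0.2, -0.1, -0.0]
gripper_width: 0.0772
grasp_force: 0.0
```

Run:
```python
from h import *
p=robot.camera("wrist"); s=robot.get_state(); e=s["ee_pos"]; print(e,s["gripper_width"],s["contact_force"])
X=xyz(p); 
from scipy.spatial.transform import Rotation as R
T=(X-e)@R.from_quat(s["ee_rot"]).as_matrix()  # tool coords
for name,m in [("L",(T[...,1]>.035)&(T[...,1]<.065)),("R",(T[...,1]<-.035)&(T[...,1]>-.065))]:
    k=m&(abs(T[...,0])<.02)&(X[...,2]>.008)&(T[...,2]>-.06)
    P=T[k]; print(name,len(P),np.round(np.percentile(P,[1,50,99],axis=0)*1000,1).tolist(), np.sort(P[:,2])[-8:])
save(p,"f.png",(100,100,412,334),2.5)
```

```text
[ 0.45194937 -0.266328    0.00726869] 0.08125937761600023 [-0.13156794 -0.59673466  0.57003073]
L 1465 [[-9.3, 38.0, -59.8], [8.7, 38.5, -44.3], [12.0, 47.2, -22.7]] [-0.02193565 -0.02192538 -0.02184866 -0.02180544 -0.02141557 -0.02130347
 -0.02125863 -0.0210137 ]
R 1457 [[-9.3, -47.8, -59.8], [8.6, -39.0, -44.4], [12.0, -38.4, -22.3]] [-0.02194242 -0.02184866 -0.02182727 -0.02155285 -0.02152966 -0.02145813
 -0.02140552 -0.02140199]
```

View pics/f.png

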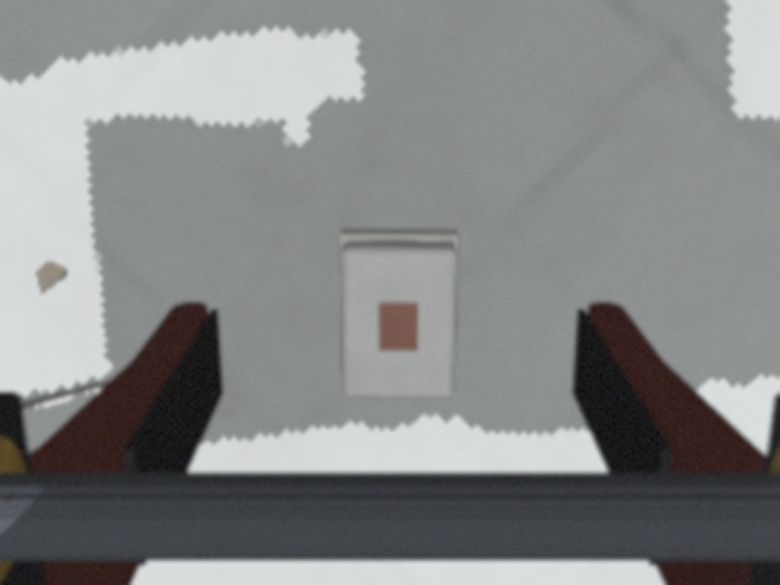

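The block at (398,325) lies centred, and the open finger ends sit about 22 mm above the TCP point. I step down, watching the force.

send_rows:
  targets:
    - [0, -0.5, -5, 0, 0, 0]
    - [0, -0.5, -10, 0, 0, 0]
    - [0, -0.5, -14, 0, 0, 0]
    - [0, -0.5, -14, 0, 0, 0]

```text
t: 7.52
ee_pos: [0.4516, -0.2666, -0.0076]
ee_rot: [0.917, 0.399, -0.0, -0.0]
contact_force: [0.4, 0.2, 0.5]
gripper_width: 0.0879
grasp_force: 0.0
```

send_rows:
  targets:
    - [0, 0, -2, 0, 0, 0]
    - [0, 0, -4, 0, 0, 0]
    - [0, 0, -4, 0, 0, 0]

```text
t: 7.9
ee_pos: [0.4518, -0.2667, -0.0114]
ee_rot: [0.917, 0.399, -0.0, -0.0]
contact_force: [0.2, 0.7, -1.2]
gripper_width: 0.0879
grasp_force: 0.0
```

send_rows:
  targets:
    - [0, 0, -2, 0, 0, 0]
    - [0, 0, -4, 0, 0, 0]
    - [0, 0, -4, 0, 0, 0]

```text
t: 8.28
ee_pos: [0.4517, -0.2667, -0.0154]
ee_rot: [0.917, 0.399, -0.0, -0.0]
contact_force: [0.7, 0.3, -0.0]
gripper_width: 0.0883
grasp_force: 0.0
```

send_rows:
  targets:
    - [0, 0, 0, 0, 0, 0]
    - [0, 0, 0, 0, 0, 0]
    - [0, 0, 0, 0, 0, 0]
    - [0, 0, 0, 0, 0, 0]
    - [0, 0, 0, 0, 0, 0]
    - [0, 0, 0, 0, 0, 0]
    - [0, 0, 0, 0, 0, 0]
    - [0, 0, 0, 0, 0, 0]
  fingers: 255
  newtons: 12

```text
t: 9.28
ee_pos: [0.4518, -0.2668, -0.0152]
ee_rot: [0.917, 0.399, -0.0, -0.0]
contact_force: [-0.8, 0.3, -0.4]
gripper_width: 0.0266
grasp_force: 12.0
```

Gripped at 12 N. I lift it and carry it over the microtome.

send_rows:
  targets:
    - [0, 0, 20, 0, 0, 0]
    - [0, 0, 80, 0, 0, 0]
    - [0, 0, 140, 0, 0, 0]
    - [0, 0, 200, 0, 0, 0]
    - [0, 0, 260, 0, 0, 0]
    - [0, 0, 320, 0, 0, 0]
    - [0, 0, 355, 0, 0, 0]
    - [0, 0, 355, 0, 0, 0]

```text
t: 10.28
ee_pos: [0.4521, -0.267, 0.3451]
ee_rot: [0.917, 0.399, 0.002, 0.003]
contact_force: [0.0, 0.6, -1.3]
gripper_width: 0.0266
grasp_force: 12.0
```

send_rows:
  targets:
    - [0, 50, 0, 0, 0, 0.5]
    - [0, 105, 0, 0, 0, 1.5]
    - [0, 160, 0, 0, 0, 2.5]
    - [0, 215, 0, 0, 0, 3.5]
    - [0, 270, 0, 0, 0, 4.5]
    - [5, 325, 0, 0, 0, 5.5]
    - [10, 380, 0, 0, 0, 6.3]
    - [15, 435, 0, 0, 0, 7.1]
    - [20, 480, 0, 0, 0, 7.1]
    - [25, 500, 0, 0, 0, 7.1]
    - [25, 500, 0, 0, 0, 7.1]
    - [25, 500, 0, 0, 0, 7.1]

```text
t: 11.78
ee_pos: [0.4769, 0.2319, 0.3399]
ee_rot: [0.752, 0.659, -0.0, 0.0]
contact_force: [-1.2, -0.1, -0.5]
gripper_width: 0.0264
grasp_force: 12.0
```

Run:
```python
from h import *
s=robot.get_state(); e=s["ee_pos"]; print(s["t"],e,s["ee_rot"],s["gripper_width"],s["grasp_force"])
p=robot.camera("wrist"); X=xyz(p); np.save("w2.npy",X); print(-p["R"].T@p["t"])
for k in ["holder_free","packed_a","lid_hinge","case_catch","lid_press","case"]: print(k,[(np.round(r["position"],3).tolist(),round(r["conf"],2)) for r in robot.spot_point(p,k)][:4])
save(p,"g.png",None,1.5)
```

```text
11.775 [0.47693715 0.23192043 0.33988302] [ 7.52292945e-01  6.58828691e-01 -2.10645038e-04  1.90272262e-04] 0.026442050727201273 11.999893337488174
[0.48718836 0.30321735 0.52520655]
holder_free [([0.488, 0.239, 0.028], 0.65)]
packed_a [([0.495, 0.336, 0.036], 0.88), ([0.362, 0.209, 0.003], 0.76), ([0.493, 0.292, 0.031], 0.6)]
lid_hinge [([0.555, 0.282, 0.039], 0.83)]
case_catch [([0.432, 0.303, 0.044], 0.95)]
lid_press [([0.58, 0.278, 0.134], 0.74)]
case [([0.492, 0.292, 0.0], 0.84), ([0.432, 0.3, 0.042], 0.34)]
```

View pics/g.png

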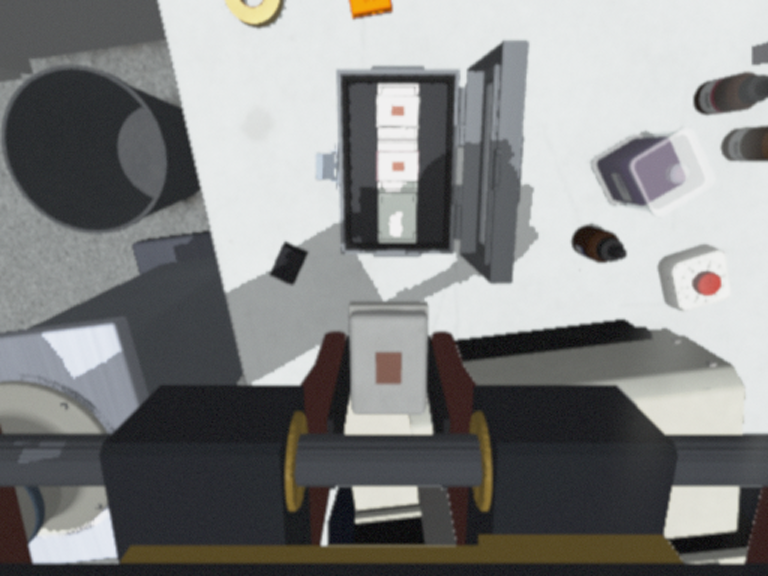

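The block is held upright at (388,358). The case is square to the view, with packed blocks at (397,110) and (397,165), the free holder at (397,220) and the catch at (327,165). Now I measure the case, the lid, and the block in the grip.

```bash
cat > m.py <<'E'
from h import *
from scipy.spatial.transform import Rotation as R
def go(X,e,q):
    T=(X-e)@R.from_quat(q).as_matrix()
    k=(abs(T[...,0]-.0)<.03)&(abs(T[...,1])<.0125)&(T[...,2]>-.045)&(T[...,2]<.02)
    P=T[k]*1000; z=np.percentile(P[:,2],[2,10,50]); print("block tool z near",z)
    h,b=np.histogram(P[:,2],np.arange(-45,20,2)); print([(b[i],h[i]) for i in range(len(h)) if h[i]>15])
    top=P[abs(P[:,2]-np.median(P[:,2]))<4]; print("top x,y range",np.percentile(top,[1,99],axis=0).round(1).tolist())
    A=np.c_[top[:,:2],np.ones(len(top))]; print("plane",np.linalg.lstsq(A,top[:,2],rcond=None)[0])
E
python3 - <<'E'
from m import *
X=np.load("w2.npy"); s=robot.get_state(); go(X,s["ee_pos"],s["ee_rot"])
print(rect(X,(.495,.337),.0445,.055,.026)); print(rect(X,(.4915,.29),.0445,.055,.026))
# rim+case: deck-level mask
m=(X[...,2]>.028)&(X[...,2]<.048)&(abs(X[...,0]-.49)<.09)&(abs(X[...,1]-.292)<.11)
P=X[m]; a=np.radians(-7.3); 
for d in (-8.5,-8,-7.5,-7,-6.5,-6):
    a=np.radians(d);u=P[:,0]*np.cos(a)+P[:,1]*np.sin(a);v=-P[:,0]*np.sin(a)+P[:,1]*np.cos(a)
    print(d,np.percentile(u,[.3,99.7]).round(4),np.percentile(v,[.3,99.7]).round(4))
# lid
m=(X[...,2]>.06)&(X[...,2]<.2)&(X[...,0]>.5)&(X[...,0]<.66)&(X[...,1]>.17)&(X[...,1]<.4)
L=X[m];a=np.radians(-7.3);u=(L[:,0]-.4925)*np.cos(a)+(L[:,1]-.291)*np.sin(a)
for z in np.arange(.06,.17,.015):
    k=abs(L[:,2]-z)<.004; print(round(z,3),k.sum(),np.percentile(u[k],[1,50,99]).round(4) if k.any() else "")
# free holder & yaw via holder row
E
```

```text
block tool z near [-30.47179786 -29.88781043 -28.9986402 ]
[(np.int64(-31), np.int64(1786)), (np.int64(-29), np.int64(1386)), (np.int64(-27), np.int64(69)), (np.int64(-25), np.int64(50)), (np.int64(-23), np.int64(51)), (np.int64(-21), np.int64(144)), (np.int64(-19), np.int64(57)), (np.int64(-17), np.int64(45))]
top x,y range [[-18.8, -12.3, -30.6], [18.2, 12.3, -26.1]]
plane [ 1.37529725e-02 -6.16878716e-03 -2.90346307e+01]
{'n': 556, 'c': (500.3, 339.5), 'size': (37.8, 26.5), 'long_deg': 172.3, 'z': array([46.9, 48.1, 49.2]), 'med': array([500.3, 339.2,  48.1])}
{'n': 505, 'c': (494.7, 289.8), 'size': (37.4, 25.1), 'long_deg': 172.4, 'z': array([46.9, 48.1, 49.4]), 'med': array([494.5, 290.1,  48.1])}
-8.5 [0.3837 0.5264] [0.2701 0.45  ]
-8 [0.3869 0.5291] [0.2663 0.4459]
-7.5 [0.3899 0.5319] [0.2623 0.442 ]
-7 [0.393 0.535] [0.2584 0.438 ]
-6.5 [0.396  0.5382] [0.2543 0.434 ]
-6 [0.399  0.5415] [0.2501 0.4301]
0.06 110 [0.0674 0.0827 0.0834]
0.075 63 [0.0675 0.083  0.0838]
0.09 34 [0.0688 0.0759 0.0851]
0.105 34 [0.0695 0.0755 0.0824]
0.12 29 [0.0704 0.0738 0.0798]
0.135 25 [0.0714 0.073  0.0768]
0.15 2931 [0.0695 0.0811 0.0923]
0.165 34 [0.0706 0.0718 0.074 ]
```

Run:
```python
from h import *
X=np.load("w2.npy"); a=np.radians(-7.3);c=np.array([.4945,.290])
d=X[...,:2]-c;u=d[...,0]*np.cos(a)+d[...,1]*np.sin(a);v=-d[...,0]*np.sin(a)+d[...,1]*np.cos(a)
z=X[...,2]*1000
for vv in np.arange(-.095,.1,.005):
    print(int(vv*1000),' '.join("%3d"%np.median(z[k]) if (k:=(abs(v-vv)<.0025)&(abs(u-uu)<.0025)).any() else " . " for uu in np.arange(-.08,.085,.005)))
print(' '.join("%3d"%round(x*1000) for x in np.arange(-.08,.085,.005)))
p=robot.camera("wrist"); save(p,"h.png",(205,30,325,180),4)
```

```text
-95   0   0   0   0   0   0   0   0   0   0   0   0  .   .   .   .   .   .   .   .   .    0   0   0   0   0   0   0   0   0   0  .   . 
-90   0   0   0   0  .   .   .   .   .   .   31  31  30  31  30  30  30  31  31  31  30  32  33  32  32  33  33  33   0   0 134 153 152
-84   0   0   0   0  34  33  33  34  33  33  34  33  33  33  33  33  33  33  33  33  33  33  33  34  33  33  33  34  .   51 105  99  99
-79   0   0   0   0  32  32  43  42  43  42  43  43 368 368 368 368 368  44  43  42  42  42  43  42  42  43  42  33  .   39  41 152  69
-74   0   0   0   0  33  34  41  32  33  34  33  34 369 369 369 369 369 368  40  38  31  33  33  31  30  34  43  33  .   40  40 152  70
-69   0   0   0   0   0  34  42  31  30  30  31 425 368 369 369 369 369 421  34  38  31  30  30  30  30  31  43  33  38 146 146 152  68
-64 446   0   0   0   0  33  42  30  30  30  31 428 368 369 369 369 369 425  33  34  31  30  30  30  31  30  42  33  38 446 146 152  69
-59 447   0   0   0   0  33  42  30  30  30  31 434 369 369 369 369 369 413  34  33  30  31  30  30  30  31  42  33  38 445 146 152 109
-54 446   0 
[... 3611 characters left out ...]
  42  33  .   40  40 152  67
80   0   0   0   0   0  33  42  42  42  42  42  42  42  42  42  42  41  42  42  42  42  42  42  42  42  42  41  33  33   0  40 152  71
85   0   0   0   0   0  33  32  33  32  33  33  33  33  33  33  32  33  33  33  33  33  32  33  33  33  33  33  33  33  46 107 107  93
90   0   0   0   0   0  .   .   .   .   .   .   30  29  29  29  29  29  29  29  29  29  30  .   .   .   .   .   .   .    0   1 151 152
95   0   0   0   0   0   0   0   0   0   0   0   0   0   0   0   0   0   0   0   0   0   0   0   0   0   0   0   0   0   0   0   0  . 
-80 -75 -70 -65 -60 -55 -50 -45 -40 -35 -30 -25 -20 -15 -10  -5   0   5  10  15  20  25  30  35  40  45  50  55  60  65  70  75  80
```

View pics/h.png

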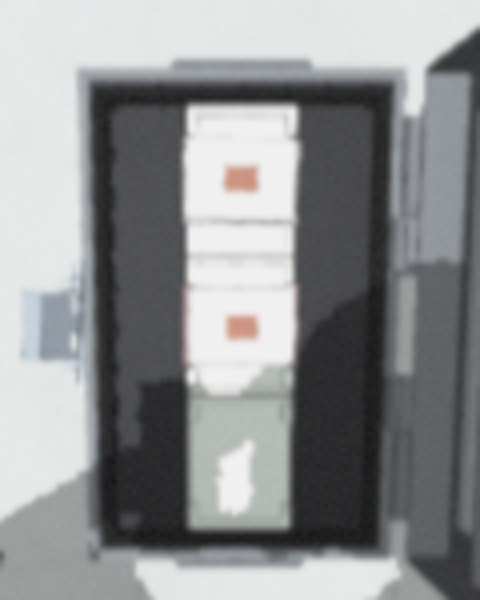

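Run:
```python
from m import *
X=np.load("w2.npy"); s=robot.get_state(); T=(X-s["ee_pos"])@R.from_quat(s["ee_rot"]).as_matrix()*1000
for y0 in range(-105,106,10):
    k=(abs(T[...,1]-y0)<5)&(abs(T[...,0])<60)&(T[...,2]<-15)&(T[...,2]>-200)
    print(y0,k.sum(), np.percentile(T[...,2][k],[1,50,99]).round() if k.any() else "", np.percentile(T[...,0][k],[1,99]).round() if k.any() else "")
```

```text
-105 0  
-95 0  
-85 0  
-75 817 [-111. -107. -104.] [-8. 10.]
-65 16 [-119. -117. -116.] [20. 28.]
-55 1324 [-122. -120. -116.] [21. 28.]
-45 1316 [-138. -121. -116.] [21. 28.]
-35 4948 [-138. -127. -109.] [16. 33.]
-25 6127 [-138. -127.  -52.] [10. 33.]
-15 8177 [-138. -121.  -27.] [-11.  33.]
-5 3953 [-138. -120.  -19.] [-18.  28.]
5 3982 [-138. -120.  -19.] [-18.  28.]
15 7541 [-138. -120.  -24.] [-14.  33.]
25 6349 [-138. -127.  -38.] [10. 33.]
35 5952 [-138. -127. -109.] [18. 33.]
45 1304 [-138. -121. -112.] [18. 33.]
55 1390 [-122. -120. -116.] [21. 28.]
65 33 [-120. -117. -115.] [20. 28.]
75 505 [-109. -106. -103.] [-9.  9.]
85 0  
95 0  
105 0
```

Layout found: case centre (494.5, 290), yaw -7.5°, free holder centre (488, 240). The open lid's inner edge stands at case x ≈ 67 mm. A vertical gripper body (±89 mm) would hit it, so I lean the tool 20° away from the lid. The lower block edge goes in first and the block then settles flat.

send_rows:
  targets:
    - [5, 3, 0, -0.25, -1.9, 0]
    - [10, 6, 0, -0.52, -3.97, 0]
    - [15, 8, -40, -0.52, -3.97, 0]
    - [15, 8, -100, -0.52, -3.97, 0]
    - [15, 8, -160, -0.52, -3.97, 0]
    - [15, 8, -215, -0.52, -3.97, 0]
    - [15, 8, -255, -0.52, -3.97, 0]
    - [15, 8, -270, -0.52, -3.97, 0]
    - [15, 8, -270, -0.52, -3.97, 0]
    - [15, 8, -270, -0.52, -3.97, 0]

```text
t: 13.42
ee_pos: [0.4931, 0.2419, 0.0726]
ee_rot: [0.74, 0.649, 0.117, 0.131]
contact_force: [-0.3, 0.4, -0.6]
gripper_width: 0.0269
grasp_force: 12.0
```

Run:
```python
from m import *
p=robot.camera("wrist"); X=xyz(p); s=robot.get_state(); e=s["ee_pos"]; print(s["t"],e,s["ee_rot"],s["contact_force"],s["gripper_width"],s["grasp_force"])
M=R.from_quat(s["ee_rot"]).as_matrix(); print(M.round(3)); go(X,e,s["ee_rot"])
a=np.radians(-7.5);C=np.array([.4945,.290]);B=np.array([[np.cos(a),np.sin(a)],[-np.sin(a),np.cos(a)]])
for y in(-14,14):
  w=e+M@np.array([-.0003,y/1000,-.0152]); print("edge",y,(B@(w[:2]-C))*1000,w[2]*1000)
# packed (middle) edges as seen now
d=(X[...,:2]-C)@B.T; k=(X[...,2]>.045)&(X[...,2]<.053)&(abs(d[...,0])<.026)&(abs(d[...,1])<.03)
if k.any(): print("mid",np.percentile(d[k],[1,99],axis=0)*1000,k.sum())
g=(X[...,2]>.0405)&(X[...,2]<.045)&(abs(d[...,0])<.055)&(abs(d[...,1])<.085)
print("gasket u",np.percentile(d[g][:,0],[1,99])*1000,"v",np.percentile(d[g][:,1],[1,99])*1000,g.sum())
```

```text
13.475 [0.49310988 0.24191657 0.07271611] [0.74031907 0.64896314 0.11666297 0.13101246] [-0.66918411 -0.65472584  0.0730893 ] 0.026598732637901874 12.000075280666351
[[ 0.13   0.93   0.343]
 [ 0.991 -0.123 -0.043]
 [ 0.003  0.345 -0.938]]
block tool z near [-30.20592811 -29.74318194 -28.92622758]
[(np.int64(-31), np.int64(1621)), (np.int64(-29), np.int64(1544)), (np.int64(-27), np.int64(70)), (np.int64(-25), np.int64(48)), (np.int64(-23), np.int64(54)), (np.int64(-21), np.int64(136)), (np.int64(-19), np.int64(53)), (np.int64(-17), np.int64(25))]
top x,y range [[-18.1, -12.1, -30.4], [18.9, 12.2, -26.1]]
plane [ 1.49000078e-02  6.75830516e-04 -2.89477293e+01]
edge -14 [-13.49055486 -48.17986715] 82.14413384099869
edge 14 [ 12.78616888 -48.2045016 ] 91.81538931615796
mid [[-18.84161362 -12.30532693]
 [ 18.47740609  14.01906091]] 2466
gasket u [-52.07540651  50.99966095] v [-75.48552498  80.84860798] 5116
```

send_rows:
  targets:
    - [-1, -1, -12, 0, 0, 0]
    - [-1, -1, -25, 0, 0, 0]
    - [-1, -1, -36, 0, 0, 0]
    - [-1, -1, -42, 0, 0, 0]
    - [-1, -1, -42, 0, 0, 0]

```text
t: 14.1
ee_pos: [0.4907, 0.24, 0.0272]
ee_rot: [0.74, 0.649, 0.114, 0.131]
contact_force: [0.4, -0.5, -1.0]
gripper_width: 0.0269
grasp_force: 12.0
```

send_rows:
  targets:
    - [0, 0, -1.5, 0, 0, 0]
    - [0, 0, -3, 0, 0, 0]
    - [0, 0, -4, 0, 0, 0]
    - [0, 0, -4, 0, 0, 0]

```text
t: 14.6
ee_pos: [0.4912, 0.2403, 0.0243]
ee_rot: [0.74, 0.649, 0.115, 0.131]
contact_force: [1.7, 0.9, 1.2]
gripper_width: 0.0271
grasp_force: 12.0
```

Run:
```python
from m import *
p=robot.camera("wrist"); X=xyz(p); s=robot.get_state(); e=s["ee_pos"]; print(s["t"],e,s["contact_force"],s["gripper_width"],s["grasp_force"])
M=R.from_quat(s["ee_rot"]).as_matrix(); go(X,e,s["ee_rot"])
a=np.radians(-7.5);C=np.array([.4945,.290]);B=np.array([[np.cos(a),np.sin(a)],[-np.sin(a),np.cos(a)]])
for y in(-14,14):
  w=e+M@np.array([-.0003,y/1000,-.0152]); print("edge",y,(B@(w[:2]-C))*1000,w[2]*1000)
save(p,"i.png",None,1.5)
```

```text
14.65 [0.49119602 0.2403183  0.0243133 ] [ 1.59823947 -1.2415674   1.59052926] 0.026744435911322754 12.000330537557602
block tool z near [-30.24262323 -29.71891917 -28.63868478]
[(np.int64(-31), np.int64(1783)), (np.int64(-29), np.int64(1379)), (np.int64(-27), np.int64(58)), (np.int64(-25), np.int64(86)), (np.int64(-23), np.int64(143)), (np.int64(-21), np.int64(316)), (np.int64(-19), np.int64(268)), (np.int64(-17), np.int64(219)), (np.int64(-15), np.int64(165)), (np.int64(-13), np.int64(172)), (np.int64(-11), np.int64(114)), (np.int64(-9), np.int64(104)), (np.int64(-7), np.int64(76))]
top x,y range [[-18.1, -12.2, -30.5], [18.9, 12.2, -25.7]]
plane [ 1.67305766e-02 -3.93753283e-03 -2.90395098e+01]
edge -14 [-15.15671776 -49.99544072] 33.78610546009657
edge 14 [ 11.14315908 -49.99941533] 43.39425108940932
```

View pics/i.png

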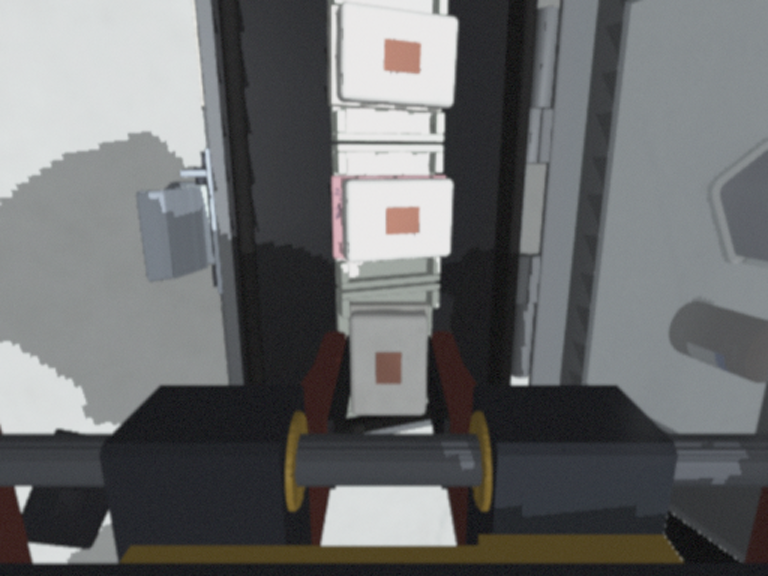

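The lower edge rests on the pocket floor at about 1.6 N, and the block at (388,365) lies lengthwise in the free holder. I release it by opening a little.

send_rows:
  targets:
    - [0, 0, 0, 0, 0, 0]
    - [0, 0, 0, 0, 0, 0]
    - [0, 0, 0, 0, 0, 0]
    - [0, 0, 0, 0, 0, 0]
    - [0, 0, 0, 0, 0, 0]
  fingers: 146

```text
t: 15.28
ee_pos: [0.4908, 0.2402, 0.0238]
ee_rot: [0.74, 0.649, 0.115, 0.131]
contact_force: [-0.5, -0.1, 0.4]
gripper_width: 0.037
grasp_force: 0.0
```

```bash
cat > b.py <<'E'
from m import *
def chk(name="wrist",fn=None):
    p=robot.camera(name); X=xyz(p); s=robot.get_state(); e=s["ee_pos"]; print(s["t"],e,s["contact_force"],s["gripper_width"],s["grasp_force"])
    a=np.radians(-7.5);C=np.array([.4945,.290]);B=np.array([[np.cos(a),np.sin(a)],[-np.sin(a),np.cos(a)]])
    d=(X[...,:2]-C)@B.T
    for v0 in (-.05,0,.05):
        k=(X[...,2]>.0425)&(X[...,2]<.066)&(abs(d[...,0])<.0225)&(abs(d[...,1]-v0)<.0245)
        P=np.c_[d[k],X[k][:,2]]*1000
        if len(P)<30: print(v0,len(P)); continue
        q,_,_,_=np.linalg.lstsq(np.c_[P[:,:2],np.ones(len(P))],P[:,2],rcond=None)
        print(v0,len(P),np.percentile(P,[1,50,99],axis=0).round(1).tolist(),"slope",q[:2].round(3))
    if fn: save(p,fn,None,1.5)
    return p,X,d
E
python3 -c "
from b import *; chk()"
```

```text
15.325 [0.49081432 0.24021414 0.02378276] [0.57707813 0.11620248 0.02769816] 0.03740967772133478 0.0
-0.05 3556 [[-14.8, -67.5, 43.1], [-1.8, -46.9, 48.1], [17.2, -30.7, 64.5]] slope [0.201 0.005]
0 3916 [[-19.0, -12.1, 44.1], [-2.3, 1.6, 48.0], [18.0, 14.2, 49.4]] slope [ 0.018 -0.01 ]
0.05 5065 [[-19.6, 37.3, 43.6], [-2.7, 50.7, 47.9], [17.5, 63.7, 49.5]] slope [0.016 0.011]
```

send_rows:
  targets:
    - [0, 0, 8, 0, 0, 0]
    - [0, 0, 25, 0, 0, 0]
    - [0, 0, 60, 0, 0, 0]
    - [0, 0, 110, 0, 0, 0]
    - [0, 0, 160, 0, 0, 0]
    - [0, 0, 180, 0, 0, 0]
    - [0, 0, 180, 0, 0, 0]

```text
t: 16.2
ee_pos: [0.4917, 0.2407, 0.2078]
ee_rot: [0.74, 0.649, 0.117, 0.131]
contact_force: [0.4, -0.0, 0.0]
gripper_width: 0.0376
grasp_force: 0.0
```

Run:
```python
from b import *
p,X,d=chk("wrist"); 
print([(k,[(np.round(r["position"],3).tolist(),round(r["conf"],2)) for r in robot.spot_point(p,k)][:3]) for k in("lid_press","lid_hinge","case_catch")])
m=(X[...,2]>.06)&(X[...,2]<.2)&(d[...,0]>.04)&(d[...,0]<.13)&(abs(d[...,1])<.1)
L=np.c_[d[m],X[m][:,2]]*1000
for z in range(65,170,10):
    k=abs(L[:,2]-z)<4; print(z,k.sum(),np.percentile(L[k],[1,50,99],axis=0)[:,:2].round().tolist() if k.any() else "")
```

```text
16.25 [0.49108582 0.24041138 0.20520402] [-0.45537238  0.88816681 -1.22745112] 0.03738251250744249 0.0
-0.05 924 [[-14.8, -68.4, 43.4], [-2.2, -49.1, 48.1], [11.5, -31.4, 50.0]] slope [ 0.016 -0.008]
0 1002 [[-18.9, -12.8, 45.5], [-1.2, 0.5, 48.0], [18.0, 13.1, 49.8]] slope [ 0.01  -0.006]
0.05 1148 [[-19.4, 37.0, 44.3], [-1.7, 50.3, 48.0], [17.5, 63.4, 49.7]] slope [0.009 0.004]
[('lid_press', [([0.582, 0.279, 0.133], 0.9)]), ('lid_hinge', [([0.557, 0.282, 0.039], 0.67)]), ('case_catch', [([0.429, 0.303, 0.046], 0.76), ([0.487, 0.24, 0.027], 0.33)])]
65 681 [[65.0, -85.0], [81.0, 8.0], [82.0, 86.0]]
75 717 [[66.0, -85.0], [81.0, 8.0], [82.0, 86.0]]
85 777 [[67.0, -85.0], [82.0, 12.0], [83.0, 86.0]]
95 843 [[67.0, -85.0], [83.0, 10.0], [84.0, 86.0]]
105 948 [[68.0, -85.0], [83.0, 10.0], [85.0, 87.0]]
115 280 [[68.0, -86.0], [84.0, 25.0], [85.0, 87.0]]
125 147 [[69.0, -86.0], [78.0, 82.0], [85.0, 88.0]]
135 50 [[69.0, -2.0], [72.0, 86.0], [80.0, 88.0]]
145 1510 [[67.0, -71.0], [69.0, 13.0], [74.0, 86.0]]
155 4258 [[68.0, -84.0], [79.0, 15.0], [89.0, 87.0]]
165 43 [[68.0, -9.0], [70.0, 1.0], [72.0, 10.0]]
```

The block is flat and centred: top 48.1 mm like the packed ones, u -1.6 mm, v +0.1 mm. Next I close the fingers, straighten the tool and go behind the lid.

send_rows:
  targets:
    - [0, 5, 15, 0.26, 2, 0]
    - [10, 10, 25, 0.52, 3.97, 0]
    - [45, 20, 25, 0.52, 3.97, 0]
    - [80, 28, 25, 0.52, 3.97, 0]
    - [110, 35, 25, 0.52, 3.97, 0]
    - [113, 36, 10, 0.52, 3.97, 0]
    - [113, 36, 0, 0.52, 3.97, 0]
    - [113, 36, 0, 0.52, 3.97, 0]
  fingers: 255

```text
t: 17.4
ee_pos: [0.6024, 0.2759, 0.2022]
ee_rot: [0.752, 0.659, -0.001, -0.0]
contact_force: [-0.1, 0.2, 0.7]
gripper_width: 0.0005
grasp_force: 0.0
```

Run:
```python
from b import *
s=robot.get_state(); e=s["ee_pos"]; p=robot.camera("wrist"); X=xyz(p)
T=(X-e)@R.from_quat(s["ee_rot"]).as_matrix()*1000
k=(abs(T[...,1])<30)&(abs(T[...,0])<16)&(T[...,2]>-45)&(T[...,2]<5)
P=T[k]; print(s["t"],e,s["gripper_width"],s["contact_force"],len(P),np.percentile(P,[0.5,50,99.5],axis=0).round(1).tolist())
a=np.radians(-7.5);C=np.array([.4945,.290]);B=np.array([[np.cos(a),np.sin(a)],[-np.sin(a),np.cos(a)]])
d=(X[...,:2]-C)@B.T; print("tcp case",B@(e[:2]-C)*1000)
for v0 in(-60,-30,0,30,60):
  m=(X[...,2]>.12)&(X[...,2]<.2)&(d[...,0]>.05)&(d[...,0]<.13)&(abs(d[...,1]-v0/1000)<.01)
  print(v0,m.sum(),(np.percentile(np.c_[d[m],X[m][:,2]],[1,50,99],axis=0)*1000).round().tolist() if m.any() else '')
```

```text
17.4 [0.60238617 0.27592396 0.20219772] 0.0005325146298241841 [-0.12539045  0.15006788  0.71766437] 633 [[3.0, -8.3, -45.0], [11.1, 0.5, -35.8], [11.8, 9.8, -23.0]]
tcp case [108.80047992   0.12634922]
-60 5 [[88.0, -52.0, 124.0], [88.0, -52.0, 125.0], [88.0, -51.0, 128.0]]
-30 654 [[67.0, -40.0, 146.0], [79.0, -30.0, 153.0], [90.0, -20.0, 154.0]]
0 846 [[68.0, -10.0, 145.0], [79.0, 0.0, 153.0], [91.0, 10.0, 162.0]]
30 827 [[67.0, 20.0, 127.0], [80.0, 30.0, 152.0], [91.0, 39.0, 154.0]]
60 876 [[68.0, 50.0, 137.0], [79.0, 60.0, 152.0], [89.0, 70.0, 154.0]]
```

send_rows:
  targets:
    - [0, 0, -30, 0, 0, 0]
    - [0, 0, -60, 0, 0, 0]
    - [0, 0, -85, 0, 0, 0]
    - [0, 0, -89, 0, 0, 0]
    - [0, 0, -89, 0, 0, 0]

```text
t: 18.08
ee_pos: [0.6039, 0.2764, 0.1164]
ee_rot: [0.752, 0.659, 0.001, 0.0]
contact_force: [0.2, -0.2, 0.6]
gripper_width: 0.0006
grasp_force: 0.0
```

send_rows:
  targets:
    - [-8, 1, 0, 0, 0, 0]
    - [-15, 2, 1, 0, 0, 0]
    - [-22, 2.9, 2, 0, 0, 0]
    - [-32.4, 4.3, 3.6, 0, 0, 0]
    - [-42.6, 5.6, 3.6, 0, 0, 0]
    - [-52.6, 6.9, 2.9, 0, 0, 0]
    - [-62.5, 8.2, 0.9, 0, 0, 0]
    - [-72.5, 9.5, -1.9, 0, 0, 0]
    - [-81.8, 10.8, -5.9, 0, 0, 0]
    - [-91, 12, -10.6, 0, 0, 0]
    - [-91, 12, -10.6, 0, 0, 0]

```text
t: 19.45
ee_pos: [0.5117, 0.2882, 0.1032]
ee_rot: [0.752, 0.66, -0.001, -0.0]
contact_force: [0.3, 0.8, 0.0]
gripper_width: 0.0007
grasp_force: 0.0
```

Run:
```python
from b import *
s=robot.get_state(); e=s["ee_pos"]; p=robot.camera("wrist"); X=xyz(p)
a=np.radians(-7.5);C=np.array([.4945,.290]);B=np.array([[np.cos(a),np.sin(a)],[-np.sin(a),np.cos(a)]])
d=(X[...,:2]-C)@B.T; print(s["t"],s["contact_force"],"tcp case",B@(e[:2]-C)*1000,e[2])
for v0 in(30,60,80):
  for u0 in range(-50,90,15):
    m=(abs(d[...,0]-u0/1000)<.004)&(abs(d[...,1]-v0/1000)<.006)
    print(v0,u0,np.percentile(X[m][:,2],[5,50,95]).round(3) if m.any() else '',end=';')
  print()
```

```text
19.45 [0.34798356 0.81896118 0.01413444] tcp case [17.25904796  0.45221059] 0.10319935150592452
30 -50 [0.03  0.042 0.043];30 -35 [0.22  0.224 0.225];30 -20 [0.22  0.224 0.241];30 -5 [0.136 0.229 0.232];30 10 [0.123 0.229 0.232];30 25 [0.107 0.23  0.232];30 40 [0.092 0.23  0.232];30 55 [0.072 0.223 0.241];30 70 [0.057 0.223 0.225];30 85 [-0.001 -0.     0.001];
60 -50 [0.03  0.041 0.044];60 -35 [0.029 0.031 0.032];60 -20 [0.125 0.126 0.126];60 -5 [0.133 0.136 0.138];60 10 [0.119 0.123 0.127];60 25 [0.102 0.106 0.11 ];60 40 [0.085 0.089 0.093];60 55 [0.069 0.073 0.076];60 70 [0.053 0.057 0.061];60 85 [-0.002 -0.001  0.001];
80 -50 [0.03  0.035 0.043];80 -35 [0.03  0.042 0.043];80 -20 [0.125 0.125 0.126];80 -5 [0.133 0.136 0.138];80 10 [0.119 0.123 0.128];80 25 [0.103 0.107 0.111];80 40 [0.086 0.09  0.094];80 55 [0.07  0.074 0.078];80 70 [0.053 0.057 0.061];80 85 [-0.001 -0.     0.   ];
```

The lid is at 0.83 rad and following the tool, so I carry on down to 0.25 rad.

send_rows:
  targets:
    - [-6, 0.8, -4, 0, 0, 0]
    - [-11, 1.4, -8, 0, 0, 0]
    - [-16.3, 2.1, -12.1, 0, 0, 0]
    - [-21, 2.7, -17, 0, 0, 0]
    - [-25.8, 3.4, -22, 0, 0, 0]
    - [-30, 4, -27.4, 0, 0, 0]
    - [-34, 4.5, -34, 0, 0, 0]
    - [-38, 5, -40.4, 0, 0, 0]
    - [-38, 5, -40.4, 0, 0, 0]
    - [-38, 5, -40.4, 0, 0, 0]

```text
t: 20.75
ee_pos: [0.4749, 0.2931, 0.0637]
ee_rot: [0.752, 0.659, -0.0, 0.0]
contact_force: [-0.9, -0.2, -0.8]
gripper_width: 0.0003
grasp_force: 0.0
```

```bash
cat > lid.py <<'E'
from b import *
def lid():
    p=robot.camera("wrist"); X=xyz(p); s=robot.get_state(); e=s["ee_pos"]
    a=np.radians(-7.5);C=np.array([.4945,.290]);B=np.array([[np.cos(a),np.sin(a)],[-np.sin(a),np.cos(a)]])
    d=(X[...,:2]-C)@B.T
    m=(d[...,0]>-.04)&(d[...,0]<.07)&(d[...,1]>.055)&(d[...,1]<.082)&(X[...,2]>.05)&(X[...,2]<.15)
    P=np.c_[d[m][:,0],X[m][:,2]]; k=np.polyfit(P[:,0],P[:,1],1)
    for _ in range(3):
        r=abs(P[:,1]-np.polyval(k,P[:,0]))<.003; k=np.polyfit(P[r,0],P[r,1],1)
    print("t",s["t"],"F",s["contact_force"].round(1),"tcp case",(B@(e[:2]-C)*1000).round(1),"tip z",round((e[2]+.022)*1000,1),"lid angle",round(-np.arctan(k[0]),3),r.sum(),len(P))
E
python3 -c "
from lid import *; lid()"
```

```text
t 20.8 F [-0.8 -0.9 -1.3] tcp case [-19.7   0.6] tip z 85.9 lid angle 0.282 9852 9852
```

send_rows:
  targets:
    - [0, 0, 12, 0, 0, 0]
    - [-10, 1.3, 12, 0, 0, 0]
    - [-20, 2.6, 12, 0, 0, 0]
    - [-20, 2.6, 6, 0, 0, 0]
    - [-20, 2.6, 2, 0, 0, 0]
    - [-20, 2.6, -2, 0, 0, 0]
    - [-20, 2.6, -6, 0, 0, 0]
    - [-20, 2.6, -6, 0, 0, 0]

```text
t: 21.8
ee_pos: [0.4547, 0.2956, 0.0572]
ee_rot: [0.752, 0.659, -0.0, -0.0]
contact_force: [0.7, -0.2, 0.8]
gripper_width: 0.0006
grasp_force: 0.0
```

```bash
python3 -c "
from lid import *; lid()"
```

```text
t 21.85 F [ 0.3 -0.8 -0.1] tcp case [-40.1   0.4] tip z 79.5 lid angle 0.187 9728 9728
```

send_rows:
  targets:
    - [-0.3, 0, -1.5, 0, 0, 0]
    - [-0.7, 0, -3, 0, 0, 0]
    - [-1, 0, -4, 0, 0, 0]
    - [-1, 0, -4, 0, 0, 0]

```text
t: 22.35
ee_pos: [0.4538, 0.2958, 0.0537]
ee_rot: [0.752, 0.659, -0.0, 0.0]
contact_force: [-0.5, 0.1, -0.8]
gripper_width: 0.0007
grasp_force: 0.0
```

send_rows:
  targets:
    - [-0.2, 0, -1, 0, 0, 0]
    - [-0.5, 0, -2, 0, 0, 0]
    - [-0.5, 0, -2, 0, 0, 0]

```text
t: 22.72
ee_pos: [0.4533, 0.2958, 0.0517]
ee_rot: [0.752, 0.659, -0.0, -0.0]
contact_force: [-0.3, 0.5, -0.6]
gripper_width: 0.0005
grasp_force: 0.0
```

send_rows:
  targets:
    - [-0.2, 0, -1, 0, 0, 0]
    - [-0.5, 0, -2, 0, 0, 0]
    - [-0.5, 0, -2, 0, 0, 0]

```text
t: 23.1
ee_pos: [0.4528, 0.2958, 0.0497]
ee_rot: [0.752, 0.659, -0.0, -0.0]
contact_force: [0.3, -0.8, 0.1]
gripper_width: 0.0004
grasp_force: 0.0
```

```bash
python3 -c "
from lid import *; lid()"
```

```text
t 23.15 F [-0.1 -0.1  0.2] tcp case [-42.1   0.3] tip z 71.7 lid angle 0.121 10188 10188
```

Lid is at 0.12 rad. I continue with 1 mm steps.

send_rows:
  targets:
    - [-0.1, 0, -0.5, 0, 0, 0]
    - [-0.2, 0, -1, 0, 0, 0]
    - [-0.2, 0, -1, 0, 0, 0]

```text
t: 23.52
ee_pos: [0.4526, 0.2958, 0.0488]
ee_rot: [0.752, 0.659, -0.0, -0.0]
contact_force: [-0.1, 0.4, 0.1]
gripper_width: 0.0006
grasp_force: 0.0
```

send_rows:
  targets:
    - [-0.1, 0, -0.5, 0, 0, 0]
    - [-0.2, 0, -1, 0, 0, 0]
    - [-0.2, 0, -1, 0, 0, 0]

```text
t: 23.9
ee_pos: [0.4524, 0.2958, 0.0478]
ee_rot: [0.752, 0.659, -0.0, -0.0]
contact_force: [0.3, 1.2, 0.1]
gripper_width: 0.0006
grasp_force: 0.0
```

send_rows:
  targets:
    - [-0.1, 0, -0.5, 0, 0, 0]
    - [-0.2, 0, -1, 0, 0, 0]
    - [-0.2, 0, -1, 0, 0, 0]

```text
t: 24.28
ee_pos: [0.4523, 0.2959, 0.047]
ee_rot: [0.752, 0.659, 0.0, 0.0]
contact_force: [-0.6, 0.2, 0.6]
gripper_width: 0.0006
grasp_force: 0.5
```

send_rows:
  targets:
    - [-0.1, 0, -0.5, 0, 0, 0]
    - [-0.2, 0, -1, 0, 0, 0]
    - [-0.2, 0, -1, 0, 0, 0]

```text
t: 24.65
ee_pos: [0.4521, 0.2959, 0.0461]
ee_rot: [0.752, 0.659, 0.0, -0.0]
contact_force: [0.0, 0.4, 3.6]
gripper_width: 0.0001
grasp_force: 1.5
```

send_rows:
  targets:
    - [-0.1, 0, -0.5, 0, 0, 0]
    - [-0.2, 0, -1, 0, 0, 0]
    - [-0.2, 0, -1, 0, 0, 0]

```text
t: 25.02
ee_pos: [0.4517, 0.2959, 0.0449]
ee_rot: [0.752, 0.659, -0.0, -0.0]
contact_force: [-2.3, -0.6, 4.2]
gripper_width: 0.0002
grasp_force: 1.9
```

send_rows:
  targets:
    - [-0.1, 0, -0.5, 0, 0, 0]
    - [-0.2, 0, -1, 0, 0, 0]
    - [-0.2, 0, -1, 0, 0, 0]

```text
t: 25.4
ee_pos: [0.4515, 0.296, 0.0439]
ee_rot: [0.752, 0.659, 0.0, -0.0]
contact_force: [-3.5, -0.2, 4.8]
gripper_width: 0.0002
grasp_force: 2.3
```

```bash
python3 -c "
from lid import *; lid()"
```

```text
t 25.45 F [-2.7  0.1  4.7] tcp case [-43.4   0.3] tip z 65.9 lid angle 0.07 10600 10600
```

send_rows:
  targets:
    - [-0.3, 0, -0.4, 0, 0, 0]
    - [-0.5, 0, -0.8, 0, 0, 0]
    - [-0.5, 0, -0.8, 0, 0, 0]

```text
t: 25.82
ee_pos: [0.4514, 0.296, 0.0434]
ee_rot: [0.752, 0.659, 0.0, 0.0]
contact_force: [-2.9, -0.5, 6.2]
gripper_width: 0.0001
grasp_force: 2.9
```

send_rows:
  targets:
    - [-0.2, 0, -0.4, 0, 0, 0]
    - [-0.4, 0, -0.8, 0, 0, 0]
    - [-0.4, 0, -0.8, 0, 0, 0]

```text
t: 26.2
ee_pos: [0.4511, 0.296, 0.0425]
ee_rot: [0.752, 0.659, 0.001, 0.0]
contact_force: [-1.6, 0.5, 5.7]
gripper_width: 0.0004
grasp_force: 2.5
```

send_rows:
  targets:
    - [-0.2, 0, -0.4, 0, 0, 0]
    - [-0.4, 0, -0.8, 0, 0, 0]
    - [-0.4, 0, -0.8, 0, 0, 0]

```text
t: 26.58
ee_pos: [0.4508, 0.296, 0.0415]
ee_rot: [0.752, 0.659, 0.001, 0.0]
contact_force: [-0.2, 1.2, 4.2]
gripper_width: 0.0005
grasp_force: 2.0
```

```bash
python3 -c "
from lid import *; lid()"
```

```text
t 26.625 F [0.2 1.1 3.7] tcp case [-44.1   0.2] tip z 63.5 lid angle 0.048 10754 10754
```

send_rows:
  targets:
    - [-0.1, 0, -0.4, 0, 0, 0]
    - [-0.2, 0, -0.8, 0, 0, 0]
    - [-0.2, 0, -0.8, 0, 0, 0]

```text
t: 27.0
ee_pos: [0.4503, 0.2959, 0.0406]
ee_rot: [0.752, 0.659, 0.0, 0.0]
contact_force: [1.6, 2.5, 3.4]
gripper_width: 0.0007
grasp_force: 1.6
```

send_rows:
  targets:
    - [-0.1, 0, -0.4, 0, 0, 0]
    - [-0.2, 0, -0.8, 0, 0, 0]
    - [-0.2, 0, -0.8, 0, 0, 0]

```text
t: 27.38
ee_pos: [0.4499, 0.2958, 0.0397]
ee_rot: [0.752, 0.659, -0.0, 0.0]
contact_force: [1.4, 1.0, 2.2]
gripper_width: 0.0003
grasp_force: 1.5
```

```bash
python3 -c "
from lid import *; lid()"
```

```text
t 27.425 F [1.7 0.9 3.1] tcp case [-45.   -0.1] tip z 61.7 lid angle 0.03 10920 10920
```

send_rows:
  targets:
    - [0, 0, -0.4, 0, 0, 0]
    - [0, 0, -0.8, 0, 0, 0]
    - [0, 0, -0.8, 0, 0, 0]

```text
t: 27.8
ee_pos: [0.4498, 0.2958, 0.0391]
ee_rot: [0.752, 0.659, -0.0, -0.0]
contact_force: [0.2, 1.9, 4.8]
gripper_width: 0.0006
grasp_force: 2.3
```

send_rows:
  targets:
    - [0, 0, -0.4, 0, 0, 0]
    - [0, 0, -0.8, 0, 0, 0]
    - [0, 0, -0.8, 0, 0, 0]

```text
t: 28.18
ee_pos: [0.4497, 0.2958, 0.0387]
ee_rot: [0.752, 0.659, -0.0, -0.0]
contact_force: [-1.1, 0.2, 7.2]
gripper_width: 0.0001
grasp_force: 3.5
```

```bash
python3 -c "
from lid import *; lid()"
```

```text
t 28.225 F [-1.6  1.7  7.1] tcp case [-45.1  -0.1] tip z 60.7 lid angle 0.022 10991 10992
```

send_rows:
  targets:
    - [-0.1, 0, -0.3, 0, 0, 0]
    - [-0.2, 0, -0.6, 0, 0, 0]
    - [-0.2, 0, -0.6, 0, 0, 0]

```text
t: 28.6
ee_pos: [0.4497, 0.2958, 0.0387]
ee_rot: [0.752, 0.659, 0.0, 0.0]
contact_force: [-1.7, 0.3, 8.6]
gripper_width: 0.0003
grasp_force: 4.5
```

send_rows:
  targets:
    - [-0.1, 0, -0.3, 0, 0, 0]
    - [-0.2, 0, -0.6, 0, 0, 0]
    - [-0.2, 0, -0.6, 0, 0, 0]

```text
t: 28.98
ee_pos: [0.4498, 0.2959, 0.0386]
ee_rot: [0.752, 0.659, 0.0, 0.0]
contact_force: [-2.2, 0.1, 11.8]
gripper_width: 0.0004
grasp_force: 5.6
```

```bash
python3 -c "
from lid import *; lid()"
```

```text
t 29.025 F [-2.4 -0.8 10.6] tcp case [-45.1  -0. ] tip z 60.6 lid angle 0.021 11005 11006
```

It no longer moves while the force climbs, so this is the hard seat. I ease off and see whether the lid stays down.

send_rows:
  targets:
    - [0, 0, 1, 0, 0, 0]
    - [0, 0, 2.5, 0, 0, 0]
    - [0, 0, 4, 0, 0, 0]
    - [0, 0, 7, 0, 0, 0]
    - [0, 0, 7, 0, 0, 0]
    - [0, 0, 7, 0, 0, 0]

```text
t: 29.78
ee_pos: [0.4494, 0.2957, 0.0438]
ee_rot: [0.752, 0.659, -0.0, -0.0]
contact_force: [0.7, 0.6, 0.2]
gripper_width: 0.0003
grasp_force: 0.0
```

```bash
python3 -c "
from lid import *; lid()"
```

```text
t 29.825 F [ 0.6 -0.3  0.1] tcp case [-45.4  -0.2] tip z 65.8 lid angle 0.028 10416 10416
```

send_rows:
  targets:
    - [0, 0, 20, 0, 0, 0]
    - [0, 0, 60, 0, 0, 0]
    - [0, 0, 110, 0, 0, 0]
    - [0, 0, 150, 0, 0, 0]
    - [0, 0, 150, 0, 0, 0]
    - [0, 0, 150, 0, 0, 0]
    - [0, 0, 150, 0, 0, 0]

```text
t: 30.7
ee_pos: [0.449, 0.2955, 0.1925]
ee_rot: [0.752, 0.659, -0.001, -0.0]
contact_force: [-0.3, -0.1, 0.0]
gripper_width: 0.0006
grasp_force: 0.0
```

Run:
```python
from lid import *
lid(); lid(); chk()
p=robot.camera("wrist"); save(p,"j.png",None,1.5)
```

```text
t 30.75 F [-0.1  0.4  0.7] tcp case [-45.8  -0.5] tip z 214.4 lid angle 0.027 2971 2971
t 30.8 F [-0.2  0.1 -0.6] tcp case [-45.8  -0.4] tip z 214.6 lid angle 0.027 2960 2960
30.85 [0.44914659 0.29556935 0.19279565] [ 0.12940848  0.3871102  -0.77045656] 0.00019802094880991944 0.0
-0.05 1881 [[-21.9, -74.0, 56.9], [0.0, -49.5, 58.8], [22.0, -25.9, 60.7]] slope [-0.029 -0.006]
0 2110 [[-22.0, -24.2, 56.9], [-0.0, 0.7, 58.7], [22.0, 24.0, 60.5]] slope [-0.028 -0.002]
0.05 2402 [[-22.1, 25.9, 56.9], [-0.1, 51.1, 58.7], [22.0, 74.3, 60.5]] slope [-0.027  0.003]
```

View pics/j.png

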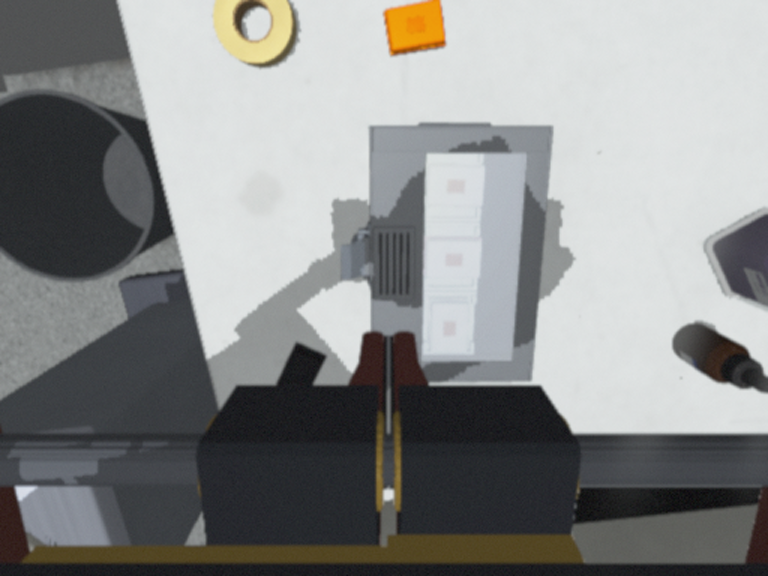

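The lid is shut and steady at 0.027 rad with the catch at (358,258) over the lip. Through the window all three blocks sit in their holders, at (455,187), (453,259) and (449,328). I hand the job in.

```bash
python3 -c "
from bench import robot; print(robot.sign_off())"
```

```text
the job is handed in; nothing more can be done
None
```

The loose block is packed flat in the formerly empty holder, the lid is held shut by the catch alone at about 0.027 rad, and the job was handed in at about 31 s; the highest push I read on the lid was 11.8 N, and no verdict came back.

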